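Unlatch a battery pack from its charging cradle and put it in the parts tray

ROBOT

A 6-joint arm with a two-finger parallel gripper is mounted at the origin on a cart in front of the work surface, level with it; the furniture and walls round the work are solid. World frame = base frame: x ahead of the robot, y to its left, z up, the work surface at z = 0. Lengths are in m, angles in degrees, forces in N, time in s.
With the tool pointing down it reaches from about 0.25 to 0.8 m from the base axis. Payload 3.9 kg.
Tool frame: the origin (TCP) lies on the front face of the gripper's body, between the roots of the fingers; the fingertips stand 73 mm ahead of it and the grasp point (between the pads) lies 54 mm ahead of it (manip.tcp_to_tips is the y of the fingertips in the tool frame, in m); y points along the fingers, z is the direction in which the jaws open and shut, and the axes are right-handed (so a half turn about y gives the same grasp; the last joint's range is limited). The gripper opens to 85 mm and grips with 20 to 120 N. Pads are 22 mm wide; open, the fingers measure 114 mm over their backs; the gripper's body (76 mm by 85 mm) begins 54 mm behind the grasp point. The pads swing forward as they close: fully open they stand 13 mm farther back than shut.
Start: joints at [-65.374, 14.897, -7.913, 67.191, 0, 90], TCP at [0.219, -0.477, 0.304] pointing down, gripper open.
Joint ranges: [-159.42, 159.42], [-47.68, 98.78], [-73.54, 78.23], [-108.79, 121.32], [-90, 84.71], [-180, 180]. Speed limits (degrees/s): [147.25, 147.25, 180, 180, 180, 180].

INTERFACE

Orientations are given as [roll, pitch, yaw] about the fixed x, y, z axes, in that order (R = Rz(yaw) Ry(pitch) Rx(roll)).
In Python, from workcell import manip gives the robot as it stands.
- The arm moves only by the shell command python3 -m handwheel 'ROWS'. ROWS is JSON, a list of rows, each a list of 5 numbers: the shift along the world's x, y, z in mm, then the turn about the world's z in rad, then the opening, from -1 (shut) to 1 (fully open), so that 0 is half open. A call has 1 to 20 rows; each row is the pose to reach, as a shift and turn from the pose measured when the call began; what a row does not reach only later rows make up. A row lasts 1/10 s, in which the tool goes at most 50 mm and 8.59 degrees, less where a joint would pass 70% of its speed; a pose out of reach is approached as far as the arm can. A call with a gripper value outside its range is refused whole. The fingers move at their own pace and stop on an object; the grip force is fixed at half the most. Time passes only in rows, so rows that repeat a pose let the fingers close. It gives the time, the measured TCP pose, the force and the opening at its end, in the units of the state.
- manip.get_obs(): the state, without advancing time (a new reading comes with each control period).
- manip.camera(name): name is "side" or "top" or "wrist"; returns a dict with "pixels" (480x640x3 uint8, blue, green, red), "z_map" (480x640 float32, m along the optical axis (not along the pixel's ray), 0 where there is no reading), "K" (3x3 intrinsics, pixels), "D" ([k1, k2, p1, p2, k3] as OpenCV has them; the pictures are not rectified), "R" (3x3) and "t" (3): a world point X has camera coordinates R X + t; the wrist camera has in their place "hand_eye" (4x4, takes a point from camera to tool coordinates, whose origin is the TCP and whose axes are the tool frame's). Camera axes: x right, y down, z forward; pixel columns grow to the right and rows downward; lengths in m; the calibration is good to about 2 mm. A picture is of the moment at which its call begins: read the wrist's pose just before it.
- manip.close_job(): hands the job in, once; it reports no verdict.
The state is a dict: "time": time; "qpos": joint angles; "joint_vel": joint speeds; "joint_torque": joint torques, N m; "ee_pos": TCP position; "eef_rot": TCP orientation; "contact_force": force on the tool from outside, world axes, zero at the start; "moment": the same for the moment, N m; "finger_gap": opening from 0.0 (shut) to 1.0 (fully open).
Only numpy, scipy, OpenCV 4.12 (cv2) and the standard library are available. Lean on these libraries where they do the work, as an engineer would, in place of code of your own. Each camera call takes 0.05 s, during which the arm holds its last target.

TASK

The portable tester's blue and black battery pack is charged and locked in its cradle by a spring latch hidden under its front overhang. Without forcing it, press the yellow release pad in front of the pack right down until the pack springs up, lift the pack straight out, and lower it into the grey parts tray, letting go only when it stands right way up and flat on the tray's floor. Leave the loose bearing ring and the round steel test block behind the work where they are.

Things in the scene. Friction and masses are not known exactly. Their poses are not given: they have to be found in the camera images.
- cradle: Grey charging cradle fixed on a 3 mm bench mat, 156 mm long (own x -104 to +52), 76 mm wide (y). Origin: its underside below the bay centre; x points from release pad to back wall, z up. Bay walls end 30 mm above the underside and guide the pack with 1 mm play, so it must leave straight up. Over 60 N, or tilting the pack over 8 degrees while in it, breaks it.
- pad (a point): Press point on top of the yellow release pad (34 mm in x, 42 in y): cradle x = -83 mm, y = 0, 32 mm above the cradle's underside at rest, 29 mm in front of the pack's overhang. Outer end tilted up 0.2 rad at rest. A fingertip pressed straight down 8 to 13 mm here swings the hidden hook off the pack's catch: 2 to 5 N, up to the hard stop at 14 to 18 mm; springs back when let go.
- latch (a joint): Angle of the latch, rad: 0 at rest (hook over the pack's catch), about 0.3 lets the pack go, 0.45 is the stop. Hinge pin across the cradle at x = -43 mm, 8 mm above the cradle's underside. Once the pack has sprung up, the hook cannot catch it again when the pad is let go.
- pack_mid (a point): Middle of the battery pack (50 mm wide in y, 60 tall, 0.3 kg), 30 mm above its underside; x from overhang to back. Black lower half: x -40 to +40 mm, catch to -47. Blue upper half: x -54 to +40, flat sides; grip it high, across y. Locked, it points along the cradle and this point is 38 mm above the cradle's underside; let go, a spring floor lifts it to 50 mm and holds it there.
- tray: Loose grey open tray lying on the mat, 75 mm (x) by 110 mm (y), 22 mm high, walls and floor 2 mm. Origin: centre of its underside; y along its long side, z up. The pack (87 x 50 mm at its foot) fits flat on the floor only with its x axis along the tray's y, either way round; its overhang stays above the rim.
- ring3_mid (a point): Centre of a loose steel bearing ring, 62 mm across and 12 mm high, lying on the bench: a bystander.
- block_c_mid (a point): Centre of a loose round steel hardness test block, 60 mm across and 10 mm high, lying on the bench: a bystander.

How it is judged (in metres and radians):
On the way, in this order (a step that is already met when the one before it is completed fails the run):
1. the latch is released and the pack has sprung up in the cradle (8 to 18 mm above its locked height for 0.3 s) (z of pack_mid in the frame of cradle between 0.046 and 0.056 m), for 0.3 s.
2. the pack is lifted clear of the cradle (at least 35 mm above its locked height) (z of pack_mid in the frame of cradle above 0.073 m), for 0.1 s.
3. the pack is lowered by the gripper to the tray's floor, not dropped (pack on the floor of the tray for 0.1 s while the grasp point is less than 50 mm above the pack's middle) (z of the grasp point in the frame of pack_mid below 0.05 m and z of pack_mid in the frame of tray between 0.027 and 0.037 m and horizontal distance between pack_mid and tray below 0.025 m), for 0.1 s.
At the end, for the whole second after the job is handed in: The pack stands right way up (within 5 degrees) inside the parts tray: its centre within 25 mm of the tray's centre seen from above and 27 to 37 mm above the tray's underside (32 mm when flat on the floor); the tray lies flat on the bench (within 3.4 degrees) (horizontal distance between pack_mid and tray below 0.025 m and z of pack_mid in the frame of tray between 0.027 and 0.037 m and angle between pack_mid's own z axis and vertical below 0.09 rad and angle between tray's own z axis and vertical below 0.06 rad); the robot touches nothing.
It fails at once if the pack is levered out: tilted more than 8 degrees while still in the cradle (angle between pack_mid's own z axis and vertical above 0.14 rad and distance between pack_mid and cradle below 0.065 m).
It fails at once if the cradle, its latch and its spring floor together take more than 60 N (contact force between cradle and anything else above 60 N).
It fails at once if the bystander ring is moved more than 30 mm (distance of ring3_mid from where it was at the start of the episode above 0.03 m).
It fails at once if the bystander test block is moved more than 30 mm (distance of block_c_mid from where it was at the start of the episode above 0.03 m).
It also fails if it takes over 48 s, if anything falls off the work surface, if the arm or the gripper's body presses on something with over 40 N, if the wrist force passes 120 N, or if a joint passes its speed limit or range.

## Working session

There is one attempt and no reset: what is moved stays moved. The work goes in short steps, Python scripts to look and compute and a shell command to move; the robot and the scene stay as the last step left them, time stands still between calls to the robot, and variables do not carry over. Pictures are saved under pics/ and viewed, and the job is handed in when it is done.

```bash
ls; mkdir -p pics
cat > h.py <<'E'
import numpy as np, cv2
from workcell import manip
from scipy.spatial.transform import Rotation as Ro
def tool(o): return Ro.from_euler('xyz',o['eef_rot'],degrees=True).as_matrix(), np.array(o['ee_pos'])
def shot(name,fn):
    o=manip.get_obs(); c=manip.camera(name); cv2.imwrite('pics/'+fn,c['pixels'])
    K=np.array(c['K']);D=np.array(c['D']);z=c['z_map']
    vv,uu=np.mgrid[0:480,0:640]
    p=cv2.undistortPoints(np.stack([uu,vv],-1).reshape(-1,1,2).astype(float),K,D).reshape(480,640,2)
    P=np.dstack([p*z[...,None],z])
    if name=='wrist':
        H=np.array(c['hand_eye']);R,t=tool(o)
        W=(P@H[:3,:3].T+H[:3,3])@R.T+t
    else: W=(P-np.array(c['t']))@np.array(c['R'])
    W[z==0]=np.nan
    return c,W
E
python3 - <<'E'
from h import *
print(manip.get_obs(), manip.tcp_to_tips)
for n in ['top','side','wrist']:
    c,W=shot(n,n+'0.png'); np.save(n+'0.npy',W)
E
```

```text
pics
{'time': 0.0, 'qpos': array([-6.53729520e+01,  1.49338858e+01, -7.98704581e+00,  6.71910975e+01,
       -2.42078421e-03,  8.99998404e+01]), 'joint_vel': array([-0.09252136,  0.06676871, -0.07094152,  0.13384322,  0.00237764,
        0.09128011]), 'joint_torque': array([ 6.50845845e-05, -4.05683720e+01,  2.53919917e+01,  1.88147411e-02,
        1.00244765e-04,  1.01680567e-05]), 'ee_pos': array([ 0.21853065, -0.47674274,  0.30307319]), 'eef_rot': array([-9.01120291e+01, -2.42046749e-03, -1.55372788e+02]), 'contact_force': array([ 0.14544874,  0.15153882, -0.2964602 ]), 'moment': array([ 0.03221256, -0.04598703, -0.01105489]), 'finger_gap': 0.9995896817576311} 0.0726
```

View pics/top0.png

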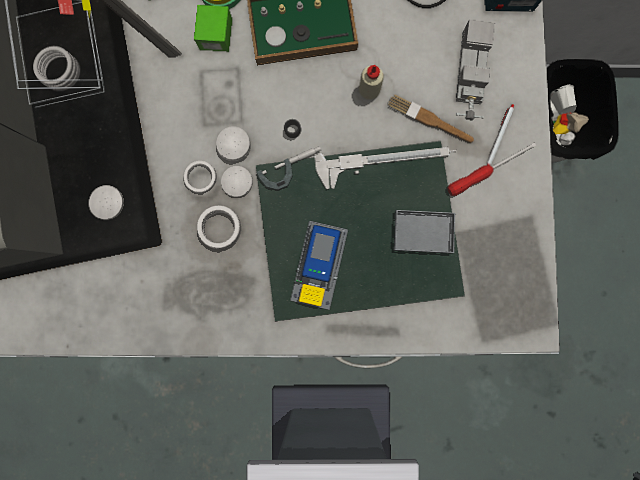

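View pics/side0.png

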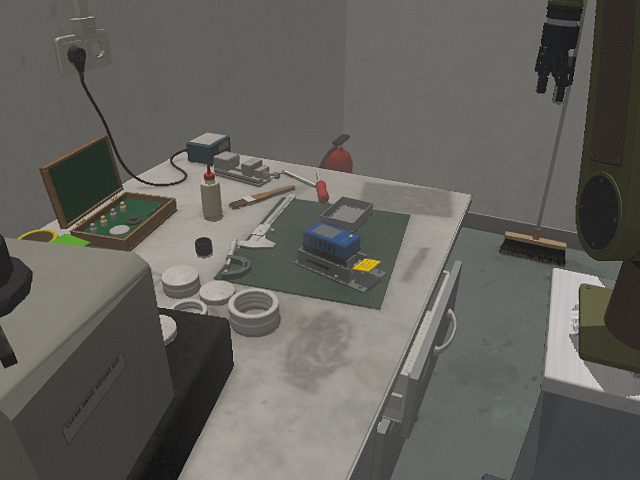

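View pics/wrist0.png

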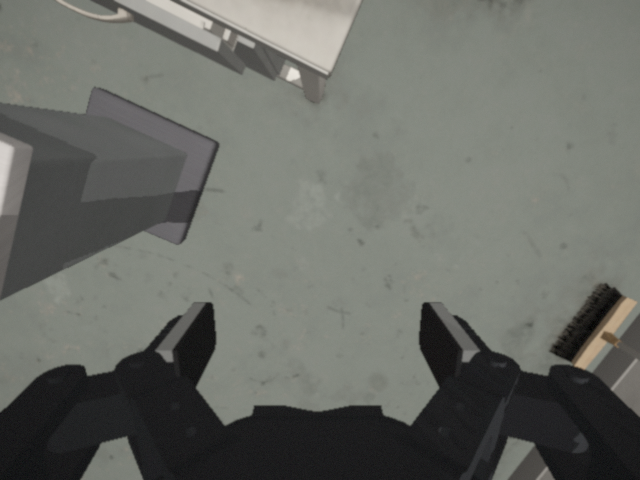

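The top view shows the blue pack at about (322,250), the yellow pad at (312,295), the tray at (423,232), and the rings and blocks on the left around (220,230) and (235,180). Now I'll measure these.

Run:
```python
from h import *
W=np.load('top0.npy'); im=cv2.imread('pics/top0.png'); hsv=cv2.cvtColor(im,cv2.COLOR_BGR2HSV)
roi=np.zeros((480,640),bool); roi[140:325,255:470]=1
def rect(m,n):
    P=W[m]; P=P[~np.isnan(P[:,0])]
    r=cv2.minAreaRect((P[:,:2]*1000).astype(np.float32)); print(n,len(P),'c',np.round(r[0],1),'size',np.round(r[1],1),'ang',round(r[2],1),'z',np.round(np.percentile(P[:,2],[2,25,50,75,98])*1000,1))
    return P
h,s,v=[hsv[...,i] for i in range(3)]
blue=roi&(h>100)&(h<130)&(s>120); yel=roi&(h>20)&(h<35)&(s>150)
Z=W[...,2]
rect(blue,'blue');rect(roi&(Z>.062)&(Z<.09),'packtop');P=rect(yel,'yel')
Q=P-P.mean(0);
A=np.c_[P[:,:2],np.ones(len(P))];print('pad plane',np.linalg.lstsq(A,P[:,2],rcond=None)[0])
u=np.zeros_like(roi);u[195:270,380:465]=1
rect(u&(Z>.016)&(Z<.04),'trayrim'); rect(u&(Z>.005)&(Z<.04),'tray')
g=np.zeros_like(roi);g[215:315,285:355]=1
rect(g&(Z>.012),'cradle all'); 
for q in [(300,175),(225,245),(180,195),(180,290),(145,218),(232,423),(225,218),(180,236)]: print(q,np.round(W[q],4))
for uv in [(232,185),(236,423),(312,295)]: pass
```

```text
blue 936 c [535.7  17.7] size [51.7 93.5] ang 76.1 z [64.9 69.6 70.9 72.  74.5]
packtop 1488 c [535.4  16.1] size [50.6 94.1] ang 76.3 z [66.7 69.7 71.  72.2 74.6]
yel 422 c [461.1  35.8] size [43.6 34.2] ang 77.2 z [26.2 32.6 34.5 36.5 39.4]
pad plane [-0.17180931 -0.04488731  0.11491386]
trayrim 314 c [ 576.7 -176.4] size [109.7  75.6] ang 86.5 z [16.5 21.7 23.7 25.  28.1]
tray 1592 c [ 576.8 -168.6] size [148.7 140.5] ang 89.4 z [ 5.   5.6  6.5  9.9 26.5]
cradle all 2472 c [515.6  20.8] size [ 74.6 149.3] ang 77.1 z [16.2 33.9 69.2 71.4 74.2]
(300, 175) [ 0.4522  0.296  -0.0036]
(225, 245) [ 0.5941  0.1621 -0.0024]
(180, 195) [0.6821 0.2587 0.0009]
(180, 290) [0.6775 0.0745 0.0117]
(145, 218) [0.7444 0.2102 0.0231]
(232, 423) [ 0.5763 -0.1759  0.0058]
(225, 218) [ 0.5948  0.2143 -0.0035]
(180, 236) [0.6798 0.1782 0.007 ]
```

Run:
```python
import cv2
im=cv2.imread('pics/top0.png'); cv2.imwrite('pics/top0z.png',cv2.resize(im[195:325,275:465],None,fx=4,fy=4,interpolation=cv2.INTER_CUBIC))
```

```text
(no output)
```

View pics/top0z.png

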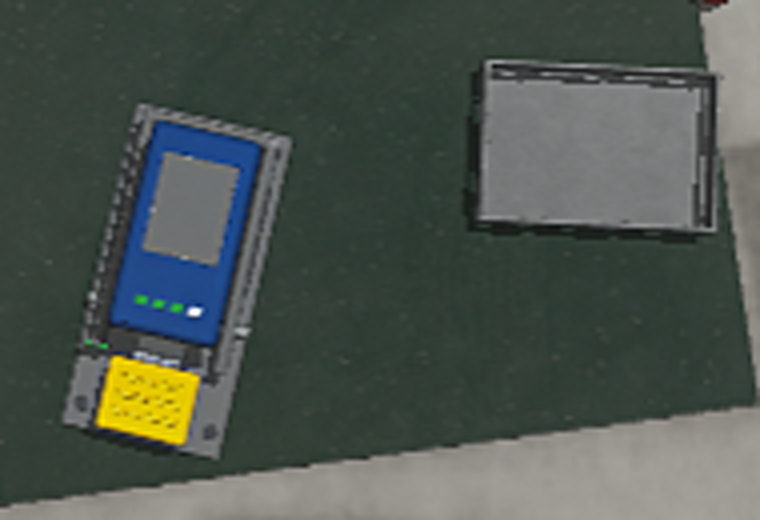

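Run:
```python
from h import *
c=manip.camera('wrist'); print(np.round(c['hand_eye'],3)); o=manip.get_obs();R,t=tool(o);print(np.round(R,3),t)
d=np.array([.4614,.035,.25])-t;print(d*1000,np.deg2rad(-38.3))
```

```text
[[ 0.001  0.961  0.278 -0.071]
 [-0.001 -0.278  0.961 -0.07 ]
 [ 1.    -0.001  0.001 -0.   ]
 [ 0.     0.     0.     1.   ]]
[[-0.909 -0.001  0.417]
 [-0.417  0.001 -0.909]
 [ 0.    -1.    -0.001]] [ 0.21862396 -0.47694798  0.30337732]
[242.77603972 511.94798184 -53.37732121] -0.6684611035138281
```

```bash
python3 -m handwheel '[[20,40,0,-0.05,1],[45,85,0,-0.1,1],[70,130,0,-0.16,1],[95,175,0,-0.22,1],[120,220,0,-0.28,1],[145,265,0,-0.34,1],[170,310,0,-0.4,1],[195,355,0,-0.46,1],[220,400,0,-0.52,1],[245,440,-8,-0.58,1],[265,475,-16,-0.63,1],[281,503,-23,-0.668,1],[281,503,-23,-0.668,1],[281,503,-23,-0.668,1],[281,503,-23,-0.668,1],[281,503,-23,-0.668,1]]'
python3 - <<'E'
from h import *
c,W=shot('wrist','wrist1.png'); np.save('wrist1.npy',W); print(manip.get_obs()['ee_pos'],manip.get_obs()['eef_rot'])
E
```

```text
time: 1.8
ee_pos: [0.4813, -0.0751, 0.2808]
eef_rot: [-92.4, -0.1, 170.0]
contact_force: [0.7, -1.0, -0.3]
finger_gap: 1.001
[ 0.4814601  -0.07493699  0.28079329] [-9.23767311e+01 -5.70497095e-02  1.70000716e+02]
```

View pics/wrist1.png

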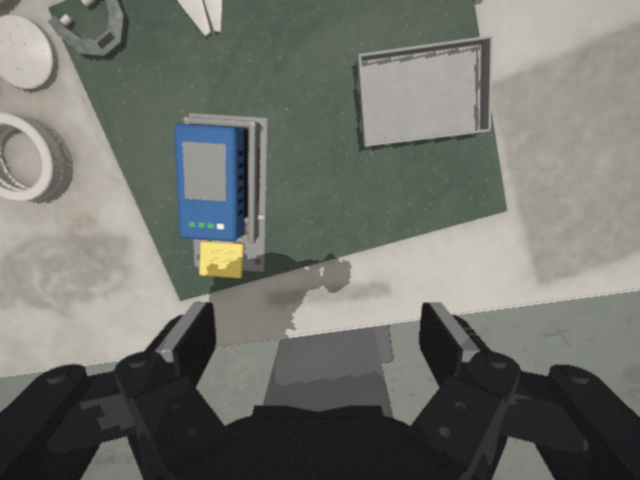

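Still lagging, so I'll let it settle and then finish the transit. The pack is at about (210,180) and the pad at (221,260) in the wrist view.

```bash
python3 -m handwheel '[[0,0,0,0,1],[0,0,0,0,1]]'
```

```text
time: 2.05
ee_pos: [0.4812, -0.075, 0.2811]
eef_rot: [-92.4, -0.0, 170.0]
contact_force: [0.6, 0.1, 0.7]
finger_gap: 1.001
```

```bash
python3 -m handwheel '[[5,30,0,-0.02,1],[10,60,0,-0.04,1],[15,85,0,-0.06,1],[19,101,0,-0.065,1],[19,101,0,-0.065,1],[19,101,0,-0.065,1],[19,101,0,-0.065,1]]'
python3 - <<'E'
from h import *
c,W=shot('wrist','wrist2.png'); np.save('wrist2.npy',W); o=manip.get_obs();print(o['ee_pos'],o['eef_rot'],o['qpos'])
E
```

```text
time: 2.75
ee_pos: [0.4844, -0.0656, 0.2808]
eef_rot: [-94.7, -0.1, 170.0]
contact_force: [0.2, -0.5, -0.4]
finger_gap: 1.002
[ 0.48442446 -0.06550514  0.28082506] [-9.46767701e+01 -1.11091013e-01  1.69984538e+02] [-10.06971704  12.09221147 -15.359955    62.66336294   4.67666282
 179.9455634 ]
```

View pics/wrist2.png

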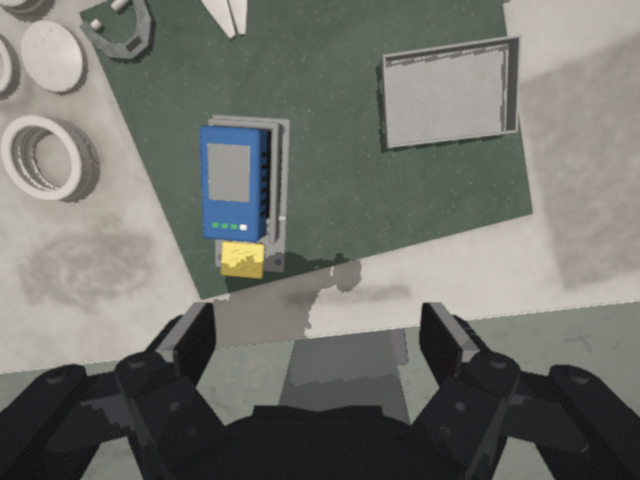

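Joint 6 hit its 180° limit and the wrist tilted, so I have to turn the other way. I'll unwind and check whether the tilt goes away.

```bash
python3 -m handwheel '[[0,0,0,0.13,1],[0,0,0,0.26,1],[0,0,0,0.39,1],[0,0,0,0.39,1]]'
```

```text
time: 3.2
ee_pos: [0.4846, -0.0655, 0.2808]
eef_rot: [-94.7, -0.1, -167.7]
contact_force: [0.4, -0.3, 0.3]
finger_gap: 0.998
```

```bash
python3 -m handwheel '[[0,5,0,0.14,1],[1,10,0,0.28,1],[2,15,0,0.42,1],[3,20,0,0.56,1],[4,25,0,0.7,1],[5,30,0,0.84,1],[6,35,0,0.98,1],[7,40,0,1.12,1],[8,45,0,1.26,1],[9,50,0,1.4,1],[10,55,0,1.54,1],[11,60,0,1.68,1],[12,65,0,1.82,1],[13,70,0,1.96,1],[14,75,0,2.1,1],[15,80,0,2.24,1],[15,85,0,2.38,1],[15,90,0,2.52,1],[15,92,0,2.66,1],[15,92,0,2.8,1]]'
```

```text
time: 5.2
ee_pos: [0.4996, 0.0268, 0.2807]
eef_rot: [-94.7, -0.1, -7.1]
contact_force: [-0.7, 0.5, 0.0]
finger_gap: 0.997
```

```bash
python3 -m handwheel '[[0,0,0,0.14,1],[0,0,0,0.28,1],[0,0,0,0.42,1],[0,0,0,0.56,1],[0,0,0,0.7,1],[0,0,0,0.84,1],[0,0,0,0.98,1],[0,0,0,1.12,1],[0,0,0,1.26,1],[0,0,0,1.4,1],[0,0,0,1.54,1],[0,0,0,1.68,1],[0,0,0,1.82,1],[0,0,0,1.96,1],[0,0,0,2.1,1],[0,0,0,2.24,1],[0,0,0,2.38,1],[0,0,0,2.52,1],[0,0,0,2.66,1],[0,0,0,2.8,1]]'; python3 -c "
from h import *
print(manip.get_obs()['qpos'])"
```

```text
time: 7.2
ee_pos: [0.4995, 0.0268, 0.2808]
eef_rot: [-94.7, -0.1, 153.5]
contact_force: [0.1, 0.5, -0.2]
finger_gap: 0.999
[   0.98275497   11.86886734  -15.67436043   60.42557021    4.21757374
 -152.43166668]
```

```bash
python3 -m handwheel '[[0,0,0,0.14,1],[0,0,0,0.28,1],[0,0,0,0.42,1],[0,0,0,0.5,1],[0,-30,0,0.53,1],[0,-60,0,0.53,1],[0,-90,0,0.53,1],[0,-90,0,0.53,1]]'; python3 -c "
from h import *
print(manip.get_obs()['qpos'])"
```

```text
time: 8.0
ee_pos: [0.4986, 0.0121, 0.281]
eef_rot: [-92.4, -0.2, -179.9]
contact_force: [0.6, 0.1, 0.6]
finger_gap: 1.0
[ 1.78604233e-01  1.31073165e+01 -1.38824040e+01  6.32154411e+01
  2.43924726e+00 -1.79901892e+02]
```

It works: that took off 2.3°, so I'll do it again.

```bash
python3 -m handwheel '[[0,-30,0,0.04,1],[0,-60,0,0.06,1],[0,-90,0,0.06,1],[0,-90,0,0.06,1]]'; python3 -c "
from h import *
print(manip.get_obs()['qpos'])"
```

```text
time: 8.4
ee_pos: [0.4986, -0.0006, 0.2811]
eef_rot: [-90.2, -0.3, 179.8]
contact_force: [0.0, 0.0, -0.0]
finger_gap: 1.005
[-1.57243316e-01  1.31405188e+01 -1.37882036e+01  6.33490685e+01
  1.69674323e-01 -1.79938622e+02]
```

```bash
python3 -m handwheel '[[0,0,0,-0.12,1],[0,10,0,-0.236,1],[0,27,0,-0.236,1],[0,27,0,-0.236,1],[0,27,0,-0.236,1]]'
python3 - <<'E'
from h import *
o=manip.get_obs();print(o['ee_pos'],o['eef_rot'],o['qpos'])
c,W=shot('wrist','wrist3.png'); np.save('wrist3.npy',W)
im=c['pixels'];hsv=cv2.cvtColor(im,cv2.COLOR_BGR2HSV);h,s,v=[hsv[...,i] for i in range(3)];Z=W[...,2]
def rect(m,n):
    P=W[m]; P=P[~np.isnan(P[:,0])]
    r=cv2.minAreaRect((P[:,:2]*1000).astype(np.float32)); print(n,len(P),'c',np.round(r[0],1),'size',np.round(r[1],1),'ang',round(r[2],1),'z',np.round(np.percentile(P[:,2],[2,25,50,75,98])*1000,1))
roi=np.zeros((480,640),bool);roi[:300]=1
near=roi&(W[...,0]<.64)&(W[...,1]>-.05)&(W[...,1]<.09)
rect(near&(Z>.064)&(Z<.08),'packtop')
rect(near&(h>20)&(h<35)&(s>120),'yel')
t=roi&(W[...,1]<-.1)&(W[...,1]>-.25)&(W[...,0]>.5)&(W[...,0]<.65)
if t.any(): rect(t&(Z>.017)&(Z<.04),'trayrim')
E
```

```text
time: 8.9
ee_pos: [0.4986, 0.0264, 0.2811]
eef_rot: [-90.1, -0.3, 166.3]
contact_force: [0.1, 0.0, -0.3]
finger_gap: 0.998
[0.49859903 0.02641792 0.28110361] [-90.14727788  -0.27408222 166.30968156] [   2.92400557   13.17137529  -13.75002097   63.29913282    0.21949679
 -163.38574615]
packtop 7180 c [537.6  16.4] size [50.9 93.3] ang 76.4 z [68.2 70.6 71.2 71.8 72.8]
yel 734 c [457.6  37.6] size [43.  46.5] ang 76.0 z [30.5 35.1 36.4 37.3 38.4]
trayrim 2229 c [ 579.1 -176.5] size [112.1  75.6] ang 86.4 z [17.4 20.8 23.8 24.9 26.3]
```

View pics/wrist3.png

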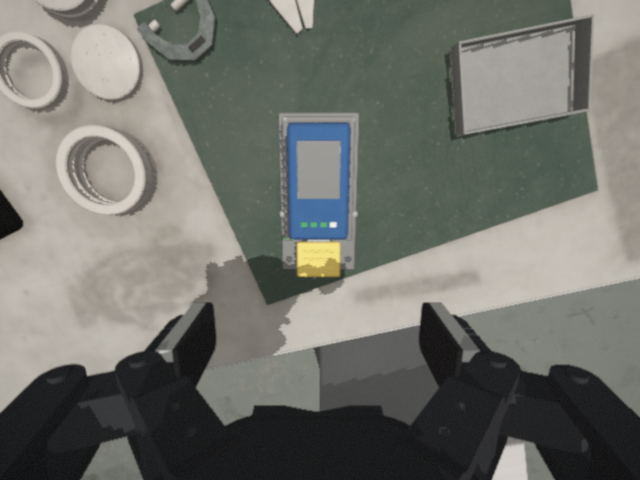

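The wrist and top cameras agree on the pack to about 2 mm and on its yaw (-13.6°). In the wrist view, the pack is at (320,180) and the pad at (318,259). Next I'll shut the gripper and move over the pad.

```bash
python3 -m handwheel '[[-15,4,-30,0,-1],[-35,8,-70,0,-1],[-35,8,-110,0,-1],[-35,8,-140,0,-1],[-35,8,-155,0,-1],[-35,8,-155,0,-1],[-35,8,-155,0,-1],[-35,8,-155,0,-1],[-35,8,-155,0,-1]]'
python3 - <<'E'
from h import *
shot('wrist','wrist4.png');shot('side','side4.png')
a=cv2.imread('pics/wrist4.png');b=cv2.imread('pics/side4.png')[200:310,280:420]
b=cv2.resize(b,(400,314));a=cv2.resize(a,(400,300));cv2.imwrite('pics/c4.png',np.vstack([a,b]))
E
```

```text
time: 9.85
ee_pos: [0.4647, 0.0341, 0.1273]
eef_rot: [-90.2, -0.1, 166.3]
contact_force: [0.3, -0.5, -0.2]
finger_gap: -0.001
```

View pics/c4.png

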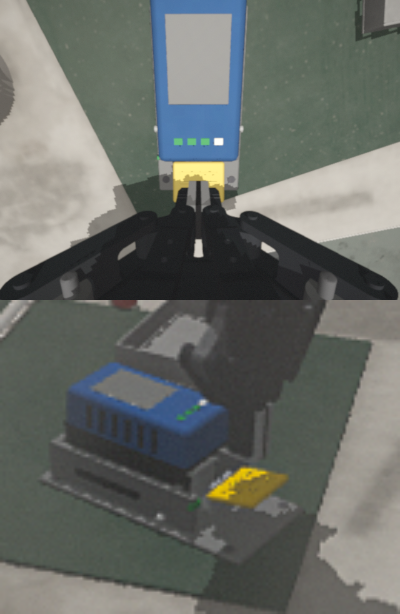

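```bash
python3 -m handwheel '[[-2,0,-5,0,-1],[-2,0,-10,0,-1],[-2,0,-14,0,-1],[-2,0,-18,0,-1],[-2,0,-21,0,-1],[-2,0,-24,0,-1],[-2,0,-24,0,-1]]'
```

```text
time: 10.65
ee_pos: [0.462, 0.0342, 0.1025]
eef_rot: [-90.2, -0.2, 166.3]
contact_force: [-0.8, 0.2, 1.3]
finger_gap: 0.0
```

```bash
python3 -m handwheel '[[0,0,-2,0,-1],[0,0,-4,0,-1],[0,0,-5,0,-1],[0,0,-6,0,-1],[0,0,-6,0,-1],[0,0,-6,0,-1]]'
python3 - <<'E'
from h import *
c,W=shot('side','side5.png'); cv2.imwrite('pics/s5.png',cv2.resize(c['pixels'][200:310,280:420],None,fx=4,fy=4))
c,W=shot('top','top5.png'); Z=W[...,2]; print(np.nanmedian(Z[225:245,310:335]), manip.get_obs()['contact_force'])
c,W=shot('wrist','wrist5.png'); Z=W[...,2]; print([np.nanmedian(Z[a:b,290:345]) for a,b in((50,150),(150,200))])
E
```

```text
time: 11.25
ee_pos: [0.4618, 0.0342, 0.0965]
eef_rot: [-90.2, -0.2, 166.3]
contact_force: [-2.0, 1.6, 2.4]
finger_gap: 0.003
0.08237154299137413 [-2.78512386  0.71804883  3.16018943]
[np.float64(0.0831847971137712), np.float64(0.08291379784603378)]
```

View pics/s5.png

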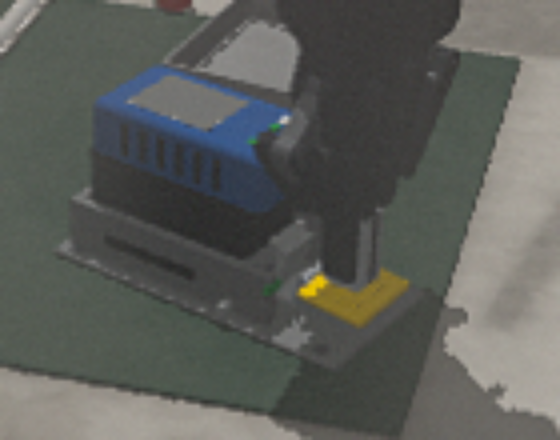

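The pack has sprung up: its top reads 83 mm on both cameras, against 71 mm before. I'll raise, open, and move over the pack.

```bash
python3 -m handwheel '[[0,0,10,0,-1],[0,0,40,0,-1],[0,0,75,0,0],[0,0,95,0,1],[30,-7,95,0,1],[60,-14,95,0,1],[79,-19,95,0,1],[79,-19,95,0,1],[79,-19,95,0,1]]'
python3 - <<'E'
from h import *
o=manip.get_obs();print(o['ee_pos'],o['eef_rot'],o['finger_gap'])
R,t=tool(o)
c,W=shot('wrist','wrist6.png')
Z=W[...,2]; m=np.zeros_like(Z,bool);m[:300]=1
m&=(Z>.077)&(Z<.09)&(abs(W[...,0]-.54)<.07)&(abs(W[...,1]-.016)<.06)
n,l,st,_=cv2.connectedComponentsWithStats(m.astype(np.uint8)); k=1+np.argmax(st[1:,4]); m=l==k
P=W[m]; r=cv2.minAreaRect((P[:,:2]*1000).astype(np.float32));print(len(P),r,np.median(P[:,2]))
q=(P-t)@R*1000; print('tool z range',np.percentile(q[:,2],[.5,50,99.5]),'tool x',np.percentile(q[:,0],[.5,99.5]))
E
```

```text
time: 12.3
ee_pos: [0.541, 0.015, 0.1919]
eef_rot: [-90.2, -0.2, 166.3]
contact_force: [-0.5, 0.4, 0.7]
finger_gap: 0.998
[0.54103462 0.01498225 0.19185795] [-90.15485013  -0.207656   166.25267728] 0.9982151724039664
9077 ((555.6184692382812, 12.194665908813477), (50.53054428100586, 58.096378326416016), 76.44728088378906) 0.0828000409301565
tool z range [-25.0644805   -0.35216019  24.16455686] tool x [-43.92555384  12.10564635]
```

View pics/wrist6.png

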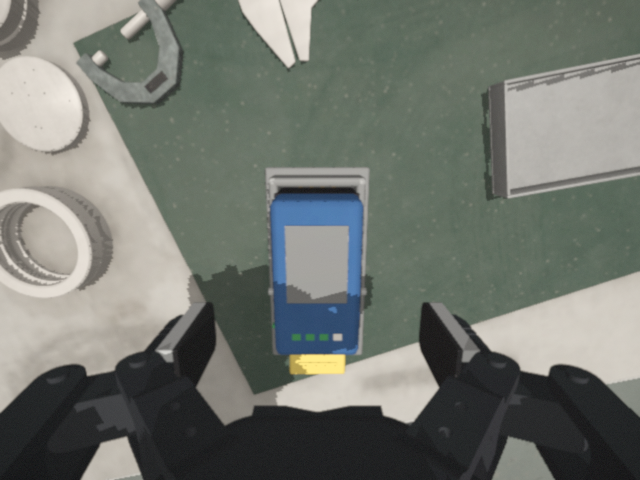

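In the wrist view, the pack is centred between the jaws to 0.4 mm and the yaw matches to 0.2°. Lowering to the grasp.

```bash
python3 -m handwheel '[[0,0,-25,0,1],[0,0,-50,0,1],[0,0,-66,0,1],[0,0,-74,0,1],[0,0,-74,0,1],[0,0,-74,0,0.5],[0,0,-74,0,0.4],[0,0,-74,0,0.3],[0,0,-74,0,0.25]]'
```

```text
time: 13.25
ee_pos: [0.5406, 0.0151, 0.1183]
eef_rot: [-90.2, -0.2, 166.3]
contact_force: [0.0, 0.7, -0.3]
finger_gap: 0.624
```

```bash
python3 -m handwheel '[[0,0,0,0,0.2],[0,0,0,0,0.15],[0,0,0,0,0.1]]'
```

```text
time: 13.55
ee_pos: [0.5409, 0.0152, 0.1188]
eef_rot: [-90.2, -0.2, 166.3]
contact_force: [0.1, 0.1, 4.4]
finger_gap: 0.576
```

```bash
python3 -m handwheel '[[0,0,0,0,0],[0,0,0,0,-0.5],[0,0,0,0,-1],[0,0,0,0,-1]]'
python3 - <<'E'
from h import *
shot('side','side7.png')
cv2.imwrite('pics/s7.png',cv2.resize(cv2.imread('pics/side7.png')[190:310,270:420],None,fx=4,fy=4))
E
```

```text
time: 13.95
ee_pos: [0.5409, 0.0152, 0.1188]
eef_rot: [-90.2, -0.2, 166.3]
contact_force: [-0.4, 0.1, 3.5]
finger_gap: 0.576
```

View pics/s7.png

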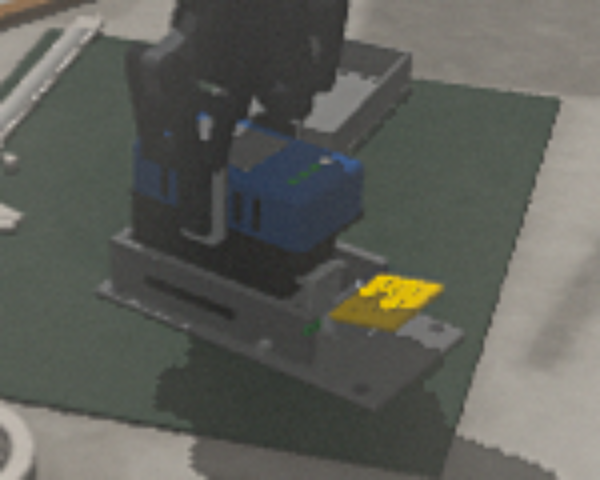

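```bash
python3 -m handwheel '[[0,0,3,0,-1],[0,0,7,0,-1],[0,0,12,0,-1],[0,0,18,0,-1]]' && python3 -m handwheel '[[0,0,8,0,-1],[0,0,18,0,-1],[0,0,32,0,-1],[0,0,50,0,-1],[0,0,70,0,-1],[0,0,80,0,-1],[0,0,80,0,-1]]'
python3 - <<'E'
from h import *
shot('wrist','wrist8.png');shot('side','side8.png')
a=cv2.imread('pics/wrist8.png');b=cv2.imread('pics/side8.png')[150:310,270:470]
b=cv2.resize(b,(375,300));a=cv2.resize(a,(400,300));cv2.imwrite('pics/c8.png',np.hstack([a,b]))
o=manip.get_obs();print(o['qpos'])
E
```

```text
time: 14.4
ee_pos: [0.5405, 0.0152, 0.1368]
eef_rot: [-90.2, -0.2, 166.3]
contact_force: [-0.3, -0.0, -3.0]
finger_gap: 0.572
time: 15.1
ee_pos: [0.5417, 0.0152, 0.2189]
eef_rot: [-90.2, 0.0, 166.3]
contact_force: [0.6, 0.0, -3.1]
finger_gap: 0.58
[   1.51110191   19.44999298  -14.89091432   55.82543997    0.21977318
 -164.76180597]
```

View pics/c8.png

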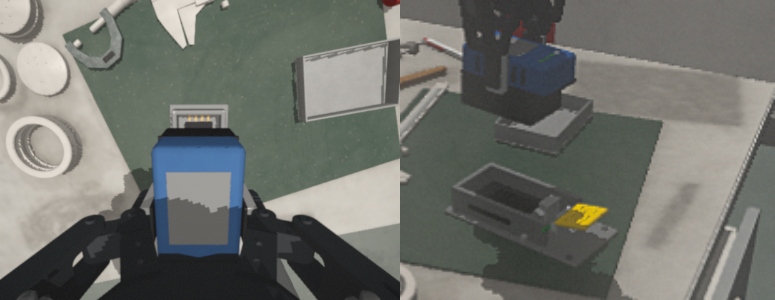

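```bash
python3 -m handwheel '[[2,-10,0,-0.12,-1],[6,-30,0,-0.25,-1],[10,-55,0,-0.39,-1],[15,-80,0,-0.53,-1],[20,-105,0,-0.67,-1],[25,-130,0,-0.81,-1],[29,-150,0,-0.95,-1],[33,-170,0,-1.09,-1],[36,-185,0,-1.22,-1],[36,-192,0,-1.33,-1],[36,-192,0,-1.393,-1],[36,-192,0,-1.393,-1],[36,-192,0,-1.393,-1]]';  python3 - <<'E'
from h import *
o=manip.get_obs();R,t=tool(o);print(o['qpos'])
c,W=shot('wrist','wrist9.png')
Z=W[...,2]; q=(W-t)@R*1000
m=(Z>.10)&(Z<.17)&(abs(q[...,2])<40)&(np.mgrid[0:480,0:640][0]<300)
P=W[m];print('held top z',np.percentile(P[:,2],[5,50,95]))
m=(Z>.018)&(Z<.032)&(abs(W[...,0]-.578)<.08)&(abs(W[...,1]+.1765)<.09)
P=W[m];r=cv2.minAreaRect((P[:,:2]*1000).astype(np.float32));print('rim',len(P),r)
c,W=shot('top','top9.png');Z=W[...,2];m=(Z>.018)&(Z<.032)&(abs(W[...,0]-.578)<.08)&(abs(W[...,1]+.1765)<.09)
P=W[m];r=cv2.minAreaRect((P[:,:2]*1000).astype(np.float32));print('rim',len(P),r)
E
```

```text
time: 16.5
ee_pos: [0.5757, -0.1766, 0.2155]
eef_rot: [-90.0, -0.3, 86.5]
contact_force: [0.1, -0.3, -3.2]
finger_gap: 0.579
[ -17.15631057   25.10845457   -6.0124207    58.89460049    0.25668615
 -103.69199287]
held top z [0.12580867 0.15269891 0.16846501]
rim 947 ((600.55859375, -221.42730712890625), (40.63232421875, 126.28089904785156), 77.7608413696289)
rim 134 ((577.7081909179688, -158.33001708984375), (74.39261627197266, 76.0287857055664), 87.82157135009766)
```

View pics/wrist9.png

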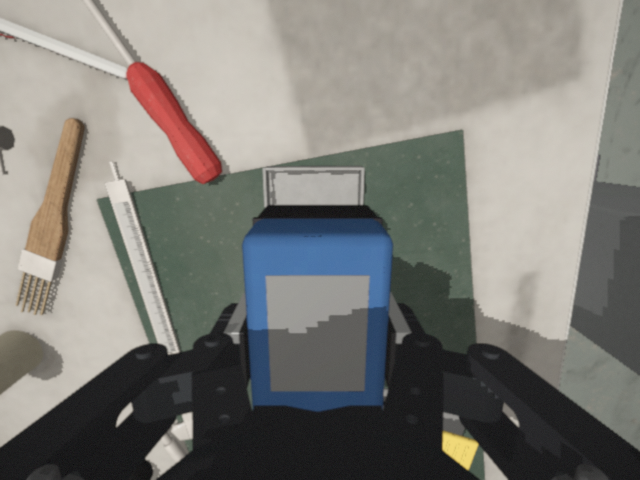

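Tray and pack are aligned: the visible tray end spans columns 264–367 and the pack is centred at 317. Lowering.

```bash
python3 -m handwheel '[[1,0,-20,0,-1],[2,0,-45,0,-1],[2,0,-70,0,-1],[2,0,-85,0,-1],[2,0,-95,0,-1],[2,0,-102,0,-1],[2,0,-106,0,-1],[2,0,-106,0,-1]]'
python3 - <<'E'
from h import *
shot('side','side10.png');o=manip.get_obs();print(o['ee_pos'],o['contact_force'])
cv2.imwrite('pics/s10.png',cv2.resize(cv2.imread('pics/side10.png')[150:270,290:440],None,fx=4,fy=4))
E
```

```text
time: 17.4
ee_pos: [0.5782, -0.1765, 0.1101]
eef_rot: [-90.1, -0.2, 86.5]
contact_force: [0.0, 0.1, -3.5]
finger_gap: 0.573
[ 0.5783777  -0.17656813  0.11049953] [ 0.34839448  0.46596611 -3.28538911]
```

View pics/s10.png

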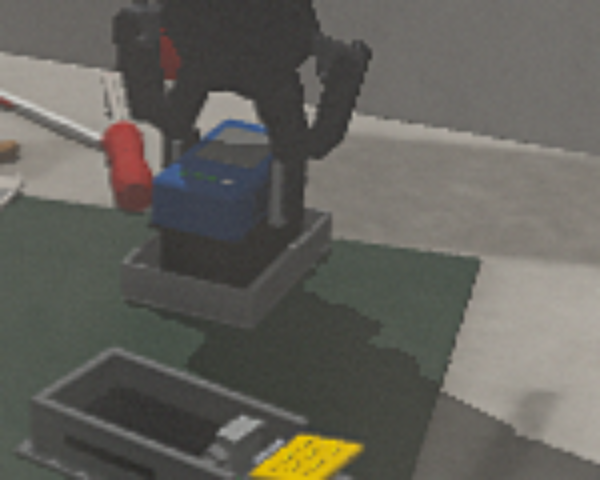

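```bash
python3 -m handwheel '[[0,0,-2,0,-1],[0,0,-4,0,-1],[0,0,-6,0,-1],[0,0,-7,0,-1],[0,0,-7,0,-1]]'
```

```text
time: 17.95
ee_pos: [0.5782, -0.1765, 0.1033]
eef_rot: [-90.1, -0.2, 86.5]
contact_force: [-0.6, -0.4, -3.7]
finger_gap: 0.575
```

```bash
python3 -m handwheel '[[0,0,-1,0,-1],[0,0,-2,0,-1],[0,0,-2,0,-1]]'; python3 -m handwheel '[[0,0,-1,0,-1],[0,0,-1,0,-1]]'
```

```text
time: 18.25
ee_pos: [0.5783, -0.1766, 0.1013]
eef_rot: [-90.1, -0.2, 86.5]
contact_force: [-0.4, 0.4, -3.5]
finger_gap: 0.577
time: 18.45
ee_pos: [0.5783, -0.1765, 0.1012]
eef_rot: [-90.1, -0.2, 86.5]
contact_force: [-1.4, 1.1, 3.5]
finger_gap: 0.578
```

Contact at TCP z = 0.101, as predicted; the force went from -3.5 to +3.5 N. I'll check, then release.

```bash
python3 -m handwheel '[[0,0,0,0,-1],[0,0,0,0,-1],[0,0,0,0,0.2],[0,0,0,0,0.3],[0,0,0,0,0.4],[0,0,0,0,0.5],[0,0,0,0,0.7],[0,0,0,0,0.9]]'
python3 - <<'E'
from h import *
shot('side','side11.png');shot('wrist','wrist11.png')
cv2.imwrite('pics/s11.png',cv2.resize(cv2.imread('pics/side11.png')[150:270,290:440],None,fx=4,fy=4))
E
```

```text
time: 19.25
ee_pos: [0.5783, -0.1765, 0.1012]
eef_rot: [-90.2, -0.2, 86.5]
contact_force: [-0.7, -0.8, 0.9]
finger_gap: 0.949
```

View pics/s11.png

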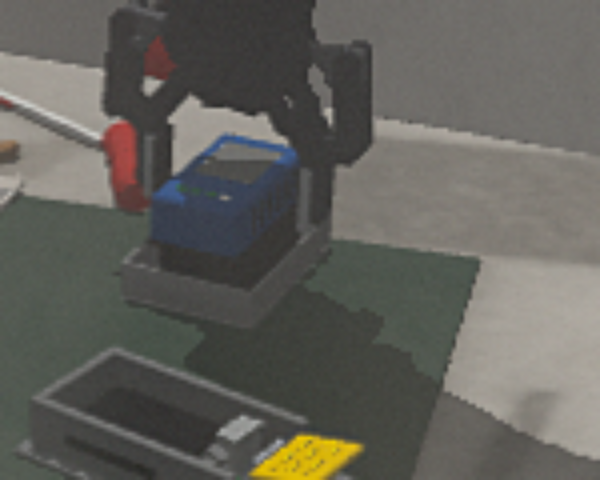

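View pics/wrist11.png

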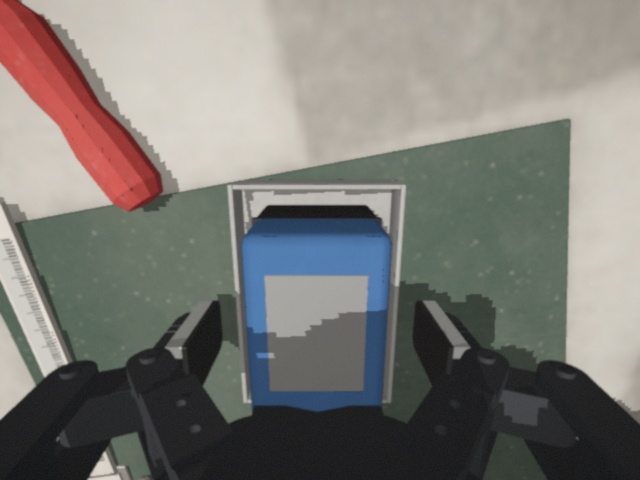

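The pack is standing in the tray with the fingers clear on both sides. I'll raise and do the final check.

```bash
python3 -m handwheel '[[0,0,5,0,1],[0,0,20,0,1],[0,0,50,0,1],[0,0,90,0,1],[0,0,130,0,1],[0,0,150,0,1],[-45,0,150,0,1],[-90,40,150,0,1],[-120,80,150,0,1],[-120,80,150,0,1],[-120,80,150,0,1]]'
python3 - <<'E'
from h import *
c,W=shot('top','top12.png');Z=W[...,2]
def rect(m,n):
    P=W[m];r=cv2.minAreaRect((P[:,:2]*1000).astype(np.float32));print(n,len(P),r,np.median(P[:,2]));return P
b=(abs(W[...,0]-.578)<.08)&(abs(W[...,1]+.1765)<.085)
P=rect(b&(Z>.055)&(Z<.08),'packtop');A=np.c_[P[:,:2],np.ones(len(P))];print(np.linalg.lstsq(A,P[:,2],rcond=None)[0])
rect(b&(Z>.018)&(Z<.031),'rim')
cv2.imwrite('pics/t12.png',cv2.resize(c['pixels'][120:325,175:475],None,fx=2.5,fy=2.5))
c,W=shot('side','side12.png');cv2.imwrite('pics/s12.png',cv2.resize(c['pixels'][150:270,290:440],None,fx=4,fy=4))
print(manip.get_obs()['contact_force'])
E
```

```text
time: 20.45
ee_pos: [0.4571, -0.0955, 0.2518]
eef_rot: [-90.2, -0.2, 86.6]
contact_force: [0.9, -0.8, 1.0]
finger_gap: 0.999
packtop 1459 ((576.6922607421875, -172.58114624023438), (92.9264144897461, 51.134071350097656), 86.84744262695312) 0.06439855081632807
[ 0.00180352 -0.00258434  0.06276562]
rim 337 ((599.992431640625, -186.99085998535156), (127.62931060791016, 123.11651611328125), 86.20890808105469) 0.02333600399088565
[ 1.04611156 -0.23010191 -0.95310107]
```

View pics/t12.png

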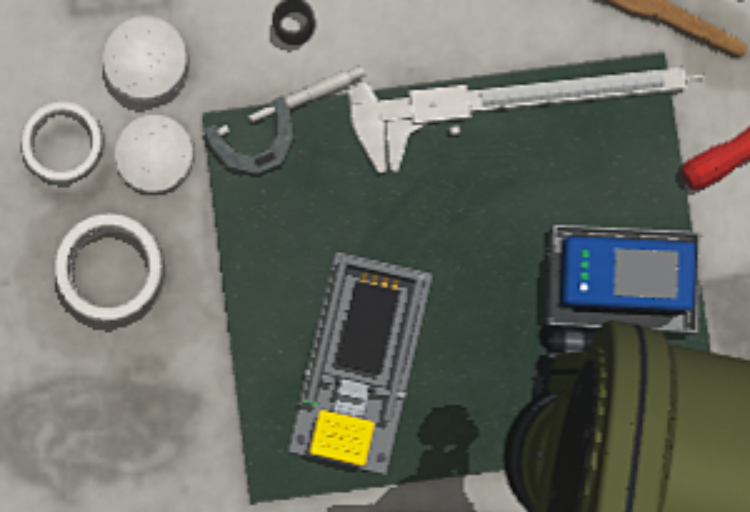

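View pics/s12.png

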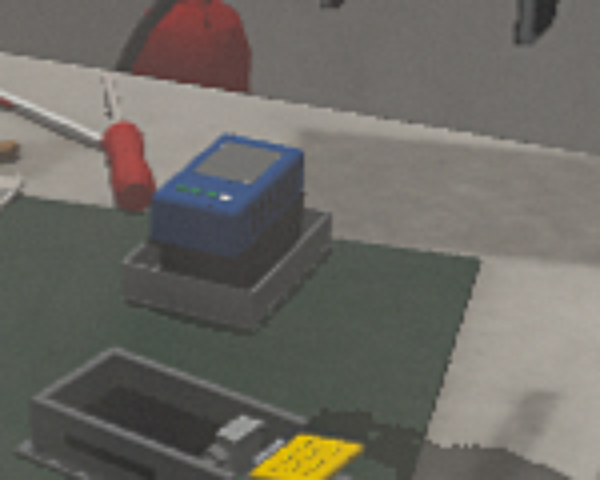

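```bash
python3 -c "
from workcell import manip
print(manip.close_job())"
```

```text
the job is handed in; nothing more can be done
None
```

The battery pack is out of its cradle and standing right way up, flat on the floor of the grey tray. I handed the job in at about 20.5 s; the system gives no verdict.

**What I did:**
- **Release:** I pressed the yellow pad about 11 mm, with a wrist force of about 3 N. The pack sprang up: its top read 83 mm, against 71 mm before.
- **Lift:** I gripped the pack high across its sides, centred to 0.4 mm, and lifted it straight up.
- **Placing:** I turned it -80° and lowered it into the tray until the wrist force showed it had touched the floor. Only then did I let go and back the arm away.

**Last checks:**
- **Height and tilt:** The pack's top is level to about 0.2° and reads 64.4 mm, against 65 mm expected when flat.
- **Position:** Its middle is about 3 mm from the tray centre as measured before placing.
- **Tray and bystanders:** The tray looks flat. The ring and test block look unmoved in the picture, but I did not measure them.
- **Robot:** It is clear of everything, with a wrist force of about 1 N (sensor noise).

**What went wrong or disagreed:**
- **Wrist limit:** My first approach drove joint 6 to its 180° limit and tilted the tool 4.7°. I unwound it the other way and brought it level to 0.2° before touching anything, at a cost of about 6 s.
- **Final tray reading:** The arm covered part of the tray in the top view, so its last measured outline was unusable. I judged it by eye and by its earlier position.

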